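Fit the rest plate on the gem grinder's sloping seat and lock it with the T-key

ROBOT

A 7-joint arm with a two-finger parallel gripper is mounted at the origin on the work surface. World frame = base frame: x ahead of the robot, y to its left, z up, the work surface at z = 0. Lengths are in m, angles in rad, forces in N, time in s.
With the tool pointing down it reaches from about 0.4 to 0.925 m from the base axis. Payload 4.1 kg.
Tool frame: the origin (TCP) lies at the very end of the fingers, on their centre line; the grasp point (between the pads) lies 19 mm behind it (r.grip_point_offset is the distance from the TCP to the grasp point, in m); z points along the fingers, y is the line along which they close (so a half turn about z gives the same grasp; the last joint's range is limited). The gripper opens to 85 mm and grips with 20 to 120 N. Pads are 22 mm wide; open, the fingers measure 114 mm over their backs; the gripper's body (76 mm by 85 mm) begins 54 mm behind the grasp point. The pads swing forward as they close: fully open they stand 13 mm farther back than shut.
Start: joints at [-1.227, 0.398, 0.045, 1.537, -0.019, 1.207, -0.051], TCP at [0.278, 0.587, 0.231] pointing down, gripper open.
Joint ranges: [-2.82, 2.82], [-0.49, 2.23], [-1.37, 1.46], [0, 2.46], [-1.36, 4.5], [0.23, 2], [-2.94, 2.94]. Speed limits (rad/s): [2.57, 2.57, 3.14, 3.14, 3.14, 3.14, 3.14].

INTERFACE

Orientations are given as a unit quaternion [x, y, z, w].
In Python, from cell import r gives the robot as it stands.
- The arm moves only by the tool apply_moves, never from a script. Its argument "steps" is a list of rows, each a list of 4 numbers: the shift along the tool's x, y, z in units of 0.25 m (1.0 is 0.25 m), then the turn about the tool's z in units of 2 pi rad (1.0 is 2 pi rad). A call has 1 to 12 rows; each row is the pose to reach, as a shift and turn from the pose commanded when the call began, along the tool's axes at that moment, turning the shorter way round; what a row does not reach only later rows make up. A row lasts 1/8 s, in which the tool goes at most 62.5 mm and 10.7 degrees, less where a joint would pass 70% of its speed; a pose out of reach is approached as far as the arm can. A call with a number of a shift or a turn outside -1 to 1 is refused whole. A call with a gripper value outside its range is refused whole. "grip" is the gripper's target within -1 to 1 (shut at 1, half-way at 0, fully open at -1), set as the call begins (left out, the last holds). The fingers move at their own pace and stop on an object; "grip_force" is the grip in N (left out, the last holds). Time passes only in rows, so rows that repeat a pose let the fingers close. It gives the time, the measured TCP pose, the force, the opening and the grip force at its end, in the units of the state.
- r.read_state(): the state, without advancing time (a new reading comes with each control period).
- r.read_camera(name): name is "scene" or "top" or "wrist"; returns the picture (400x640x3 uint8, red, green, blue); there is no depth.
- r.camera_params(name): a dict with "fovy" (degrees; the focal length in pixels is half the picture's height over the tangent of half this angle, whatever the lens; pixels are square), "cx", "cy" (the principal point, pixels), "distortion" ([k1, k2, p1, p2, k3] as OpenCV has them; the pictures are not rectified), "extrinsics" (4x4, takes a point from world to camera coordinates); the wrist camera has in their place "tool_from_camera" (4x4, takes a point from camera to tool coordinates, whose origin is the TCP and whose axes are the flange's). Camera axes: x right, y up, looking along -z (the intrinsics and any distortion apply to the point x, -y, -z); pixel columns grow to the right and rows downward; lengths in m; the calibration is good to about 2 mm. A picture is of the moment at which its call begins: read the wrist's pose just before it. camera_params takes no time and is no camera call.
- r.close_job(): hands the job in; it is judged then, once.
The state is a dict: "clock": time; "joint_pos": joint angles; "qd": joint speeds; "joint_efforts": joint torques, N m; "tcp_pos": TCP position; "orientation": TCP orientation; "contact_force": force on the tool from outside, world axes, zero at the start; "moment": the same for the moment, N m; "width": opening from 0.0 (shut) to 1.0 (fully open); "gripper_force": force on a finger pad.
Only numpy, scipy, OpenCV 4.12 (cv2) and the standard library are available. Lean on these libraries where they do the work, as an engineer would, in place of code of your own. Each camera call takes 0.05 s, during which the arm holds its last target. There are 200 camera calls.

TASK

Set the slotted rest plate down in the recess of the grinder's sloping seat, flat and with its slot over the seat's slot, then take the wing-handled T-key from the wooden rack, pass its T-head through both slots until its collar sits flat on the plate, and turn it a quarter turn so that the T-head locks across the slot. Let go of both and leave them resting there; set them down rather than dropping them, and leave the two round-knobbed pins in the rack and the jar and pliers where they are.

Things in the scene. Friction and masses are not known exactly. Their poses are not given: they have to be found in the camera images.
- bracket: Fixed cream machine bracket, footprint 150 x 104 mm (x -35 to +115), with a foot to x = +140. Origin on the bench, the seat's centre above x = +30, y = 0, z up; its low front faces -x. A column (radius 20 mm, 149 mm high, brass cap) stands behind the seat at x = +120, y = 0 mm. Position and yaw vary.
- seat: Sloping seat, fixed on the bracket, tilted 25 degrees to face the bracket's front. Origin: centre of the recess floor, 85 mm above the bench; x up the slope, y level, z outward normal. Recess 105 (x) x 80 (y) mm inside, rim 4 mm high and 8 mm wide all round: 2.5 mm of play on each side of the plate. Floor 8 mm thick, open below, with a slot (see seat_slot).
- seat_slot (a point): Centre of the seat's through slot, 18.5 (x) x 44 (y) mm, at the recess floor (seat frame x = +24, y = 0, z = 0 mm); has the seat's axes.
- plate: Loose aluminium plate, 100 (x) x 75 (y) x 6 (z) mm, about 0.18 kg. Origin at the centre of its underside. Grip: an upright rib 12 mm thick (x -28 to -16), 50 mm long (y), up to 42 mm above the underside. Has a slot (see plate_slot). Starts flat on the bench in one of three places. Fitted, its axes match the seat's: slot up the slope, rib down the slope.
- plate_slot (a point): Centre of the plate's through slot, 13.5 (x) x 39 (y) mm, at the underside (plate frame x = +24, y = 0, z = 0 mm); has the plate's axes.
- rack: Fixed wooden block 170 (x) x 52 (y) x 46 (z) mm, origin at the centre of its underside. Three through pockets 41 (x) x 14 (y) mm at x = -50, 0, +50 mm hold the key and two pins, in any order.
- key: Loose T-key, about 0.09 kg. Origin on its axis at its collar's underside, z up to the wing. Collar diameter 30 mm, z 0 to 5; neck diameter 12, z 5 to 17; brass wing handle 34 (x) x 12 (y) mm, z 17 to 45. Shank diameter 11, z -18 to 0, ends in the T-head (see key_head). Starts upright in a rack pocket, collar on the rack's top, wing along the rack's x; lifts straight out.
- key_head (a point): T-head bar's centre, 23 mm below the collar's underside: bar 34 (x) x 9 (y) mm, key z -25 to -18, foot 29 x 6 mm down to z = -28. Wing and bar lie along key x. It enters the slots lying along their y; locked, it lies along their x, either way round. With the collar on the plate (6 mm above the seat's floor) it turns freely 4 mm below the seat.
- pin1: Bystander in the rack: plain steel pin with no T-head and a round brass knob 24 mm in diameter, top 33 mm above the rack. Origin on its axis at the rack's top.
- pin2: Bystander: same as pin1, in another pocket of the rack.
- jar: Bystander: small amber glass jar, 36 mm in diameter, 60 mm high, origin at the centre of its base.
- pliers: Bystander: blue-handled pliers lying on the bench, about 155 mm along x, 46 mm along y, 12 mm high; origin on the bench, jaws to +x.
Not all that is in view belongs to the job. There is more than one size of the plate; the one meant has the size given above. Leave any red look-alike of the key alone.

How it is judged:
On the way, in this order (a step that is already met when the one before it is completed fails the run):
1. the plate lies flat in the recess of the sloping seat, slot over slot (z of plate in the frame of seat between -0.002 and 0.0025 m and x of plate in the frame of seat between -0.005 and 0.005 m and y of plate in the frame of seat between -0.005 and 0.005 m and angle between the z axis of plate and the z axis of seat, either way round below 0.06 rad and distance between plate_slot and seat_slot below 0.012 m), for 0.2 s.
2. the key's T-head has passed through both slots, below the seat (all of step 1 and x of key in the frame of seat between 0.014 and 0.034 m and y of key in the frame of seat between -0.02 and 0.02 m and z of key_head in the frame of seat below -0.0125 m), for 0.1 s.
At the end, for the whole second after the job is handed in: The plate lies flat in the recess (2.5 mm of the floor, 5 mm of centre, 0.06 rad), slot over slot; the key stands through both, collar on the plate (3 mm, 0.12 rad from square), T-head across the slot within 0.26 rad of a quarter turn; both released and at rest (all of step 1 and x of key in the frame of seat between 0.014 and 0.034 m and y of key in the frame of seat between -0.02 and 0.02 m and z of key in the frame of seat between 0.003 and 0.009 m and angle between the z axis of key and the z axis of seat, either way round below 0.12 rad and angle between the x axis of key and the x axis of seat, either way round below 0.26 rad and linear speed of each of key, plate below 0.02 m/s); the robot touches nothing.
It fails at once if a pin is taken out of or knocked about in the rack (moved over 20 mm) (distance of any of pin1, pin2 from where it was at the start of the episode above 0.02 m).
It fails at once if the jar or the pliers are moved by over 20 mm, or the jar tips over (distance of any of jar, pliers from where it was at the start of the episode above 0.02 m or angle between jar's own z axis and vertical above 0.5 rad).
It fails at once if the plate or the key is dropped (falls free faster than 0.7 m/s) ((linear speed of plate above 0.7 m/s and contact force between the fingers and plate below 0.05 N) or (linear speed of key above 0.7 m/s and contact force between the fingers and key below 0.05 N)).
It also fails if it takes over 72 s, if anything falls off the work surface, if the arm or the gripper's body presses on something with over 40 N, if the wrist force passes 120 N, or if a joint passes its speed limit or range.

## Working session

There is one attempt and no reset: what is moved stays moved. The work goes in short steps, Python scripts to look and compute and a tool call to move; the robot and the scene stay as the last step left them, time stands still between calls to the robot, and variables do not carry over. Pictures are saved under pics/ and viewed, at most 10 in all, crops included, and the job is handed in when it is done.

Besides the shell and the picture viewer there is one more tool, called after "Request:" in YAML: its name, and indented under it one key for each argument. apply_moves: Moves the arm, as the interface text tells. Shifts and turns lie within -1 to 1; 1 stands for 0.25 m of shift or 2 pi rad of turn. Its arguments: {"type":"object","properties":{"steps":{"type":"array","items":{"type":"array","items":{"type":"number","minimum":-1,"maximum":1}}},"grip":{"type":"number"},"grip_force":{"type":"number"}},"required":["steps"]}

```bash
mkdir -p pics
python3 - <<'E'
from cell import r
import cv2
print(r.read_state())
for n in ("scene","top","wrist"):
    print(n,r.camera_params(n)); cv2.imwrite(f"pics/{n}0.png",r.read_camera(n)[:,:,::-1])
E
```

```text
{'clock': 0.0, 'joint_pos': array([-1.22700875,  0.39919379,  0.04501138,  1.53788604, -0.01867097,
        1.2068707 , -0.05070864]), 'qd': array([-0.00025048, -0.00012663,  0.00038648, -0.00040085,  0.00047542,
       -0.00124216,  0.00043255]), 'joint_efforts': array([-9.06266923e-04, -4.75131869e+01,  1.36426147e+00, -2.54215515e+01,
        1.16894231e-02,  9.74243798e-03,  1.54215576e-05]), 'tcp_pos': array([0.27820604, 0.58675819, 0.23025916]), 'orientation': array([ 2.19523931e-01,  9.75606635e-01, -9.58835587e-04, -1.37449005e-04]), 'contact_force': array([ 0.17014248,  0.64430534, -0.14218406]), 'moment': array([0.00586316, 0.01588075, 0.00323101]), 'gripper_force': 0.0, 'width': 0.999152792696951}
scene {'fovy': 50.223479205947605, 'cx': 321.2997555710572, 'cy': 197.3236048167064, 'distortion': array([-0.10044427,  0.        ,  0.        ,  0.        ,  0.        ]), 'extrinsics': array([[-0.80277365,  0.59602997, -0.01739949,  0.44440243],
       [-0.44259971, -0.5760621 ,  0.68721027,  0.22149672],
       [ 0.39957473,  0.5593753 ,  0.72625017, -1.2519314 ],
       [ 0. 
[... 311 characters left out ...]
72906,  0.0073987 ,  0.16220675, -0.58870747],
       [-0.16227899,  0.01051416,  0.9866889 , -1.02203255],
       [ 0.        ,  0.        ,  0.        ,  1.        ]])}
wrist {'fovy': 71.65882703590465, 'cx': 320.8609625176766, 'cy': 200.73289348797005, 'distortion': array([-0.0413333,  0.       ,  0.       ,  0.       ,  0.       ]), 'tool_from_camera': array([[-9.17030043e-04,  9.53096700e-01,  3.02664567e-01,
         7.71106514e-02],
       [ 9.99999554e-01,  8.05655378e-04,  4.92829913e-04,
         6.08987716e-04],
       [ 2.25871227e-04,  3.02664884e-01, -9.53097013e-01,
        -1.44189588e-01],
       [ 0.00000000e+00,  0.00000000e+00,  0.00000000e+00,
         1.00000000e+00]])}
```

View pics/scene0.png

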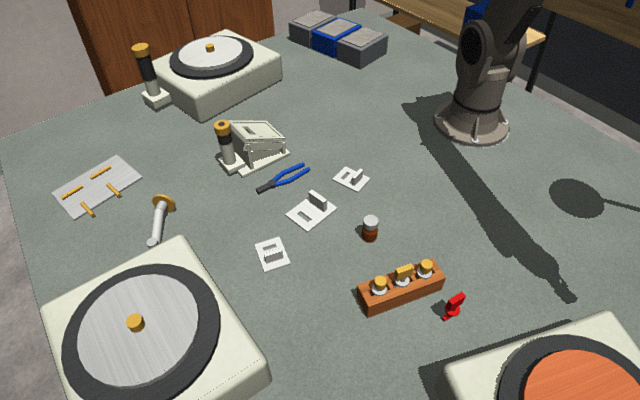

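View pics/top0.png

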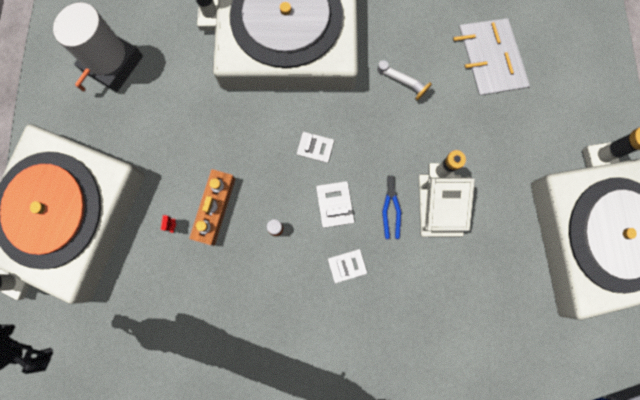

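Top view: candidates for the plate are the white plates at (315,147), (335,204) and (347,266), and the largest, (335,204), is the choice. Candidates for the key are the knobs at (216,185) and (204,228), the wing at (209,206), and the red look-alike at (168,223). The choice is the wing in the middle pocket. The seat is at (447,205) with the column at (456,160), the jar at (275,228) and the pliers at (393,208).

```bash
cat > h.py <<'E'
from cell import r
import cv2, numpy as np
from scipy.spatial.transform import Rotation as R
from scipy.optimize import least_squares
def save(n,img): cv2.imwrite("pics/"+n,img[:,:,::-1])
def crop(src,n,x0,y0,x1,y1,s):
    im=cv2.imread("pics/"+src)[y0:y1,x0:x1]; cv2.imwrite("pics/"+n,cv2.resize(im,None,fx=s,fy=s,interpolation=cv2.INTER_CUBIC))
def K(p):
    f=200/np.tan(np.radians(p["fovy"])/2); return np.array([[f,0,p["cx"]],[0,f,p["cy"]],[0,0,1]])
def wTc(name,st=None):
    p=r.camera_params(name)
    if name!="wrist": return np.linalg.inv(p["extrinsics"])
    T=np.eye(4); T[:3,:3]=R.from_quat(st["orientation"]).as_matrix(); T[:3,3]=st["tcp_pos"]
    return T@p["tool_from_camera"]
def ray(name,px,T):
    p=r.camera_params(name)
    u=cv2.undistortPoints(np.array([[px]],float),K(p),np.array(p["distortion"]))[0,0]
    return T[:3,3],T[:3,:3]@np.array([u[0],-u[1],-1.0])
def onz(name,px,z,T):
    o,d=ray(name,px,T); return o+d*(z-o[2])/d[2]
def proj(name,P,T):
    p=r.camera_params(name); P=np.atleast_2d(P)
    c=(P-T[:3,3])@T[:3,:3]*[1,-1,-1]
    return cv2.projectPoints(c.reshape(-1,1,3),np.zeros(3),np.zeros(3),K(p),np.array(p["distortion"]))[0][:,0]
E
python3 - <<'E'
from h import *
T=wTc("top")
for n,px,z in [("plate",(335,204),0),("key",(209,206),.09),("seat",(447,205),.09),("col",(456,160),.15),("jar",(275,228),.06),("pl",(393,208),0.01)]: print(n,onz("top",px,z,T).round(3))
crop("top0.png","c1.png",290,120,490,260,4)
E
```

```text
plate [ 0.583 -0.     0.   ]
key [0.562 0.282 0.09 ]
seat [ 0.568 -0.246  0.09 ]
col [ 0.657 -0.252  0.15 ]
jar [0.518 0.138 0.06 ]
pl [ 0.572 -0.138  0.01 ]
```

View pics/c1.png

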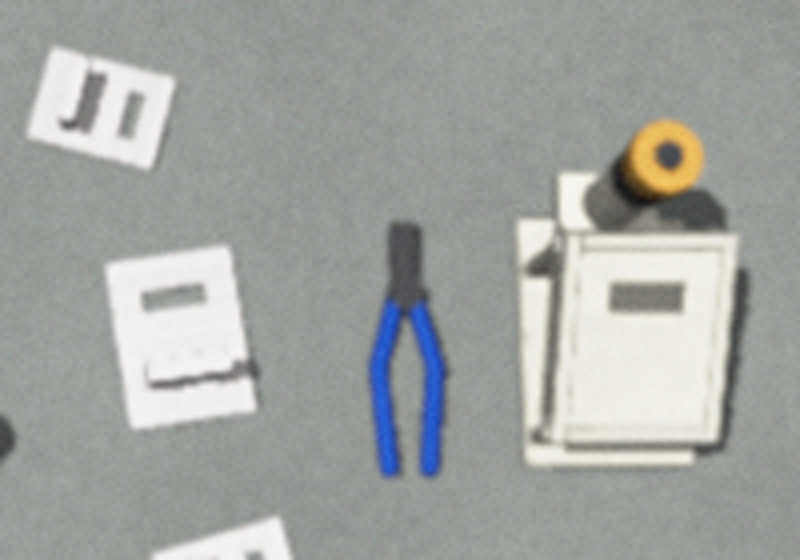

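Crop: the chosen plate is at top pixel (335,204), with its slot end up (+x) and its rib toward the robot, yaw about +9°. The seat slot is at about top pixel (452,194), seat yaw about -3°. I'll move the wrist camera over the plate.

Request:
apply_moves:
  steps:
    - [-0.687,-0.54,0.04,0]
    - [-0.687,-0.54,0.04,0]
    - [-0.687,-0.54,0.04,0]
    - [-0.687,-0.54,0.04,0]

```text
clock: 0.65
tcp_pos: [0.3778, 0.3875, 0.221]
orientation: [0.222, 0.975, -0.001, 0.0]
contact_force: [-0.1, 1.5, 0.2]
width: 1.006
gripper_force: 0.0
```

Request:
apply_moves:
  steps:
    - [-0.687,-0.54,0.04,0]
    - [-0.687,-0.54,0.04,0]
    - [-0.687,-0.54,0.04,0]
    - [-0.687,-0.54,0.04,0]

```text
clock: 1.15
tcp_pos: [0.4744, 0.192, 0.2112]
orientation: [0.222, 0.975, -0.001, 0.0]
contact_force: [0.5, 0.8, 0.1]
width: 1.001
gripper_force: 0.0
```

Request:
apply_moves:
  steps:
    - [-0.687,-0.54,0.04,-0.0956]
    - [-0.687,-0.54,0.04,-0.0956]
    - [-0.687,-0.54,0.04,-0.0956]
    - [-0.687,-0.54,0.04,-0.0956]
    - [-0.687,-0.54,0.04,-0.0956]
    - [-0.687,-0.54,0.04,-0.0956]

```text
clock: 1.9
tcp_pos: [0.5702, 0.0011, 0.2009]
orientation: [-0.079, 0.997, 0.0, -0.0]
contact_force: [0.4, 1.6, -0.2]
width: 1.002
gripper_force: 0.0
```

```bash
cat >> h.py <<'E'
import pickle,sys
def shot(n):
    st=r.read_state(); save(n+".png",r.read_camera("wrist")); pickle.dump(st,open(n+".pkl","wb")); return st
def tool(st):
    M=R.from_quat(st["orientation"]).as_matrix(); return M,np.degrees(np.arctan2(M[1,1],M[0,1]))
def plan(x,y,z,yaw=None):
    st=r.read_state(); M,cur=tool(st); s=M.T@(np.array([x,y,z])-st["tcp_pos"])/.25
    t=0 if yaw is None else -((yaw-cur+90)%180-90)/360
    print("t",round(st["clock"],2),"tcp",st["tcp_pos"].round(4),"yaw",round(cur,2),"F",st["contact_force"].round(1),"w",round(st["width"]*85,1),"STEP",s.round(4),round(t,4),"dist mm",round(np.linalg.norm(s)*250,1))
E
python3 - <<'E'
from h import *
st=shot("w1"); print(st["tcp_pos"],tool(st)[1],st["joint_pos"],st["clock"])
E
```

```text
[0.57020128 0.00113959 0.20090305] 99.01213333103593 [-0.34491498  0.29468845  0.32913247  1.77490355 -0.10694531  1.09024787
  1.74873293] 1.9
```

View pics/w1.png

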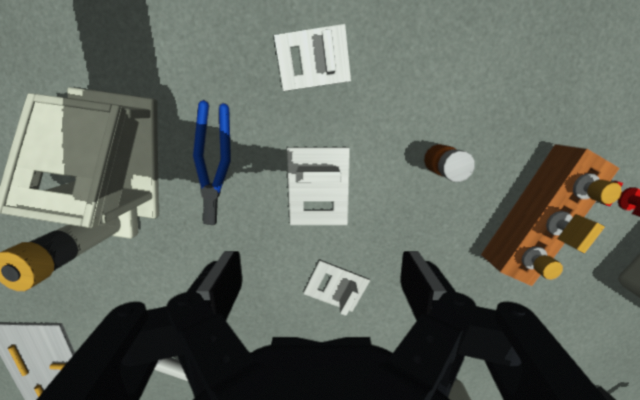

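Wrist view: the plate's corners are near (288,148), (349,148), (348,224) and (288,224). Its slot is at (318,206) and its rib at (318,174). The key's brass wing is at (578,232), between knobs at (603,192) and (547,266). The seat slot is at (52,181).

Run:
```python
from h import *
a=cv2.imread("pics/w1.png"); f=lambda x0,y0,w,h,s:cv2.resize(a[y0:y0+h,x0:x0+w],None,fx=s,fy=s,interpolation=cv2.INTER_CUBIC)
A=f(275,135,90,100,4); B=f(525,165,110,120,4); # 360x400, 440x480
C=np.zeros((480,800,3),np.uint8); C[:400,:360]=A; C[:480,360:800]=B
cv2.imwrite("pics/c2.png",C)
# bright-plate quad by thresholding
g=a.min(axis=2)[135:235,275:365]; _,m=cv2.threshold(g,175,255,0)
c=max(cv2.findContours(m,0,1)[0],key=cv2.contourArea); print(cv2.minAreaRect(c), cv2.contourArea(c))
q=cv2.boxPoints(cv2.minAreaRect(c))+[275,135]
T=wTc("wrist",pickle.load(open("w1.pkl","rb")))
P=np.array([onz("wrist",p,.006,T) for p in q]); print(P.round(4),P.mean(0)); print([np.linalg.norm(P[i]-P[i-1]).round(4) for i in range(4)])
Tt=wTc("top"); 
for u in [(105,265),(228,247),(255,410),(132,428)]: print(onz("top",(290+u[0]/4,120+u[1]/4),.006,Tt).round(4))
```

```text
((43.499996185302734, 50.99999237060547), (58.99999237060547, 75.99998474121094), -0.0) 3784.0
[[ 0.6388 -0.0303  0.006 ]
 [ 0.5401 -0.0424  0.006 ]
 [ 0.529   0.0283  0.006 ]
 [ 0.6267  0.0467  0.006 ]] [0.5836464  0.00058601 0.006     ]
[np.float64(0.0779), np.float64(0.0994), np.float64(0.0716), np.float64(0.0994)]
[0.6244 0.0451 0.006 ]
[ 0.636  -0.0288  0.006 ]
[ 0.5376 -0.0444  0.006 ]
[0.5264 0.0285 0.006 ]
```

View pics/c2.png

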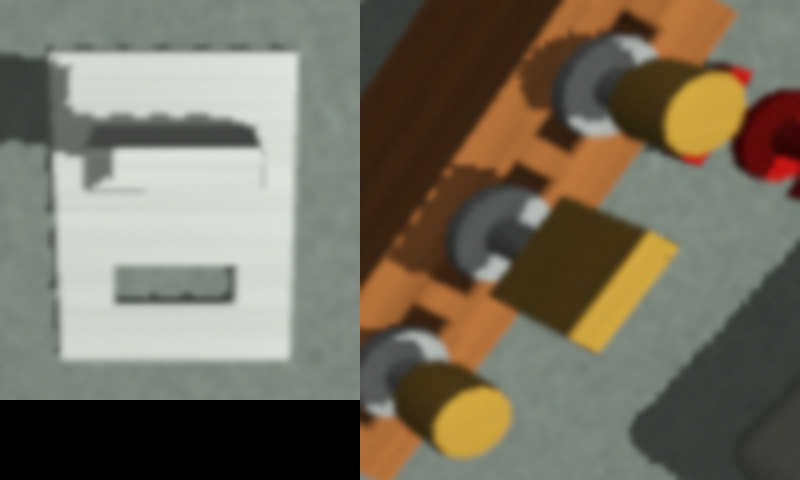

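Request:
apply_moves:
  steps:
    - [0.2335,-0.96,-0.28,0.025]
    - [0.2335,-0.96,-0.28,0.025]
    - [0.2335,-0.96,-0.28,0.025]
    - [0.2335,-0.96,-0.28,0.025]
    - [0.2335,-0.96,-0.28,0.025]
    - [0.2335,-0.96,-0.28,0.025]
    - [0.2335,-0.96,-0.28,0.025]

```text
clock: 2.82
tcp_pos: [0.5514, -0.2421, 0.2705]
orientation: [-0.003, 1.0, 0.001, -0.0]
contact_force: [0.6, -0.1, -0.5]
width: 1.0
gripper_force: 0.0
```

Run:
```python
from h import *
st=shot("w2"); print(st["tcp_pos"],tool(st)[1],st["clock"]); crop("w2.png","c3.png",200,60,440,240,3.3)
for v,e in(("w1",0),):
    T=wTc("wrist",pickle.load(open("w1.pkl","rb")))
    o=np.array([275,135]); W=np.array([(50,50),(298,50),(290,358),(60,358),(113,148),(263,148),(265,190),(115,266),(235,266),(235,302),(115,302)])/4+o
    # plate frame: image up=-x, image left=-y
    M=np.array([(-50,-37.5,6),(-50,37.5,6),(50,37.5,6),(50,-37.5,6),(-28,-25,42),(-28,25,42),(-16,25,42),(17.25,-19.5,6),(17.25,19.5,6),(30.75,19.5,6),(30.75,-19.5,6)])/1000
    Tt=wTc("top"); Wt=np.array([(105,265),(228,247),(255,410),(132,428)])/4+[290,120]; Mt=np.array([(50,37.5,6),(50,-37.5,6),(-50,-37.5,6),(-50,37.5,6)])/1000
    def res(q,zf=True):
        Rm=R.from_euler("z",q[3]).as_matrix(); t=q[:3]
        return np.r_[(proj("wrist",M@Rm.T+t,T)-W).ravel(),(proj("top",Mt@Rm.T+t,Tt)-Wt).ravel()]
    for fix in (0,1):
        for sgn in (1,):
            s=least_squares(lambda q:res(np.r_[q[:2],0,q[2]] if fix else q),[.58,0,.16] if fix else [.58,0,0,.16],loss="soft_l1"); print(s.x.round(4),np.sqrt((s.fun**2).mean())); print(s.fun.reshape(-1,2).round(1).tolist())
```

```text
[ 0.55136996 -0.24214656  0.27048368] 90.3124020556196 2.825
[0.5831 0.0009 0.0023 0.1551] 1.4318643700399152
[[0.1, 0.1], [0.4, 0.1], [-0.1, 0.1], [0.2, 0.1], [-7.4, -0.5], [0.4, -0.4], [-0.3, -0.3], [-0.3, -0.7], [0.3, -0.7], [0.1, 0.3], [-0.1, 0.3], [-0.2, -1.2], [-0.1, -1.1], [-0.2, -0.9], [-0.7, -0.7]]
[0.5837 0.001  0.1547] 1.4119586261524515
[[0.4, 0.3], [0.2, 0.4], [-0.3, -0.1], [0.4, -0.2], [-7.2, -0.4], [0.3, -0.3], [-0.5, -0.3], [-0.1, -0.8], [0.2, -0.8], [0.1, 0.1], [0.0, 0.1], [-0.3, -1.2], [-0.2, -1.2], [-0.3, -1.0], [-0.8, -0.9]]
```

View pics/c3.png

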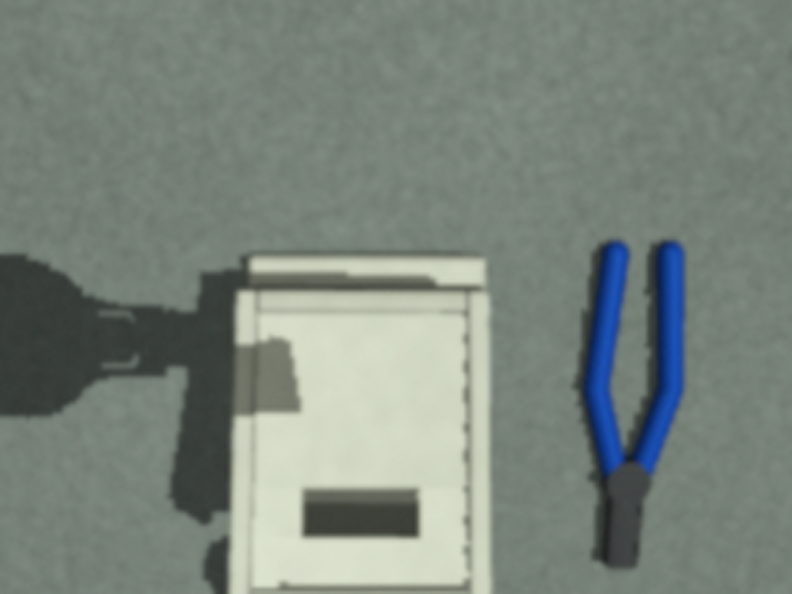

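Crop: the seat slot's corners are (303,490), (419,490), (419,537) and (303,537). The rim's outer front corners are (236,290) and (489,290). Next I'll fit the bracket pose and look at the rack.

```bash
cat >> h.py <<'E'
def seatT(q):  # bracket pose x,y,z,yaw -> seat 4x4
    B=np.eye(4); B[:3,:3]=R.from_euler("z",q[3]).as_matrix(); B[:3,3]=q[:3]
    S=np.eye(4); S[:3,:3]=R.from_euler("y",-25,degrees=True).as_matrix(); S[:3,3]=[.03,0,.085]
    return B@S
E
python3 - <<'E'
from h import *
T=wTc("wrist",pickle.load(open("w2.pkl","rb")));Tt=wTc("top")
W=np.array([(303,490),(419,490),(419,537),(303,537),(236,290),(489,290)])/3.3+[200,60]
M=np.array([(14.75,-22,0),(14.75,22,0),(33.25,22,0),(33.25,-22,0),(-60.5,-48,4),(-60.5,48,4)])/1e3
Wt=np.array([(610,283),(685,283),(685,312),(610,312),(567,233),(738,237),(715,443),(550,440)])/4+[290,120]
Mt=np.array([(33.25,22,0),(33.25,-22,0),(14.75,-22,0),(14.75,22,0),(60.5,48,4),(60.5,-48,4),(-60.5,-48,4),(-60.5,48,4)])/1e3
ap=lambda S,m:m@S[:3,:3].T+S[:3,3]
for fix in (0,1,2):
    def res(q):
        q=np.r_[q[:2],0,q[2]] if fix else q; S=seatT(q)
        a=(proj("wrist",ap(S,M),T)-W).ravel(); b=(proj("top",ap(S,Mt),Tt)-Wt).ravel()
        return a if fix==2 else np.r_[a,b]
    s=least_squares(res,[.54,-.24,-.05] if fix else [.54,-.24,0,-.05],loss="soft_l1"); print(s.x.round(4)); print(s.fun.reshape(-1,2).round(1).tolist())
plan(.535,.28,.25,75)
E
```

```text
[ 0.5416 -0.2553  0.0027 -0.0017]
[[-0.3, -1.1], [0.4, -0.9], [0.4, 0.0], [-0.6, -0.2], [-0.0, -0.9], [0.2, -0.5], [-0.2, -1.5], [0.3, -1.3], [-0.4, -0.5], [-0.9, -0.7], [0.3, -0.7], [0.2, -1.1], [0.5, -0.8], [0.4, -0.2]]
[ 0.5422 -0.2555 -0.0024]
[[-0.3, -1.3], [0.1, -1.1], [0.1, -0.3], [-0.6, -0.5], [0.2, -0.7], [-0.2, -0.2], [-0.4, -1.6], [0.1, -1.3], [-0.7, -0.6], [-1.1, -0.8], [0.2, -0.8], [-0.1, -1.2], [0.2, -1.0], [0.3, -0.4]]
[ 0.543  -0.2555  0.0021]
[[-0.2, -0.6], [0.3, -0.5], [0.3, 0.3], [-0.4, 0.2], [0.1, 0.2], [-0.3, 0.3]]
t 2.88 tcp [ 0.5513 -0.2424  0.2706] yaw 90.3 F [0.4 0.8 0.5] w 85.0 STEP [0.0543 2.0899 0.086 ] 0.0425 dist mm 523.1
```

Request:
apply_moves:
  steps:
    - [0.02,0.7,0.03,0]
    - [0.02,0.7,0.03,0]
    - [0.02,0.7,0.03,0]

```text
clock: 3.25
tcp_pos: [0.5451, -0.0657, 0.2634]
orientation: [-0.003, 1.0, 0.001, -0.0]
contact_force: [0.4, -0.4, 1.3]
width: 1.001
gripper_force: 0.0
```

Request:
apply_moves:
  steps:
    - [0.02,0.7,0.03,0]
    - [0.02,0.7,0.03,0]
    - [0.02,0.7,0.03,0]

```text
clock: 3.62
tcp_pos: [0.5391, 0.1093, 0.256]
orientation: [-0.003, 1.0, 0.001, -0.0]
contact_force: [1.2, -0.1, -0.1]
width: 1.002
gripper_force: 0.0
```

Request:
apply_moves:
  steps:
    - [0.014,0.69,0.026,0.0425]
    - [0.014,0.69,0.026,0.0425]
    - [0.014,0.69,0.026,0.0425]
    - [0.014,0.69,0.026,0.0425]
    - [0.014,0.69,0.026,0.0425]

```text
clock: 4.25
tcp_pos: [0.5359, 0.2774, 0.2493]
orientation: [0.132, 0.991, -0.001, -0.0]
contact_force: [0.4, -0.9, 0.0]
width: 0.999
gripper_force: 0.0
```

Run:
```python
from h import *
st=shot("w3"); print(st["tcp_pos"],tool(st)[1],st["clock"]); crop("w3.png","c4.png",210,80,430,245,3.6)
```

```text
[0.53589441 0.27736463 0.24934874] 74.86932694640882 4.25
```

View pics/c4.png

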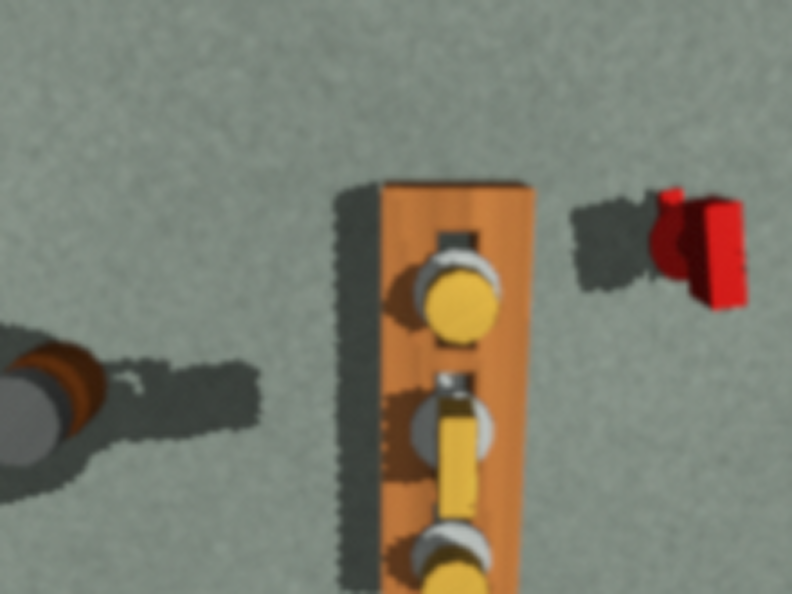

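Close crop confirms the key: a flat brass wing on a collar, in the middle pocket. Its wing-top corners are at (439,416), (477,417), (475,517) and (440,516). The round knob is at (461,307), and the red look-alike lies outside the rack.

Run:
```python
from h import *
T3=wTc("wrist",pickle.load(open("w3.pkl","rb")));T1=wTc("wrist",pickle.load(open("w1.pkl","rb")))
W3=np.array([(439,416),(477,417),(475,517),(440,516)])/3.6+[210,80]
W1=(np.array([(648,230),(680,248),(600,353),(568,335)])-[360,0])/4+[525,165]
P=np.array([onz("wrist",p,.091,T3) for p in W3]); c=P.mean(0); d=P[2]+P[3]-P[0]-P[1]
print("wing z=.091",P.round(4).tolist(),c,np.linalg.norm(d)/2,"yaw",np.degrees(np.arctan2(d[1],d[0])), "thick",np.linalg.norm(P[1]-P[0]))
a,da=ray("wrist",W3.mean(0),T3); b,db=ray("wrist",W1.mean(0),T1)
k=np.linalg.lstsq(np.c_[da,-db],b-a,rcond=None)[0]; print("tri",a+k[0]*da,b+k[1]*db)
E=[onz("wrist",np.array(p)/3.6+[210,80],.046,T3) for p in [(381,186),(534,187),(381,593),(520,593)]]
L=E[2]-E[0]; print("rack",[e.round(4).tolist() for e in E],"yaw",np.degrees(np.arctan2(L[1],L[0])))
k1=onz("wrist",np.array((461,307))/3.6+[210,80],.079,T3); print("pin",k1,np.linalg.norm((k1-c)[:2]))
u=(E[2]-E[0])/np.linalg.norm(E[2]-E[0]); m=(E[0]+E[1])/2+u*.085; print("rack centre by edge",m)
```

```text
wing z=.091 [[0.5516, 0.2864, 0.091], [0.5551, 0.2979, 0.091], [0.588, 0.2891, 0.091], [0.5847, 0.2782, 0.091]] [0.56984937 0.28791266 0.091     ] 0.03410069181873678 yaw -14.426502061735677 thick 0.012039494583475682
tri [0.56908064 0.28802547 0.09240093] [0.56947663 0.28804444 0.09254136]
rack [[0.4809, 0.2861, 0.046], [0.4948, 0.3362, 0.046], [0.628, 0.2453, 0.046], [0.642, 0.297, 0.046]] yaw -15.494324755205481
pin [0.52196714 0.30174941 0.079     ] 0.04984137860650217
rack centre by edge [0.56976283 0.28841038 0.046     ]
```

```bash
python3 -c "
from h import *
plan(.5618,-.0024,.12,98.9)"
```

```text
t 4.3 tcp [0.5364 0.2762 0.2496] yaw 74.74 F [-0.9 -1.3 -0. ] w 85.1 STEP [-0.3912 -1.048   0.5196] -0.0671 dist mm 308.3
```

Request:
apply_moves:
  steps:
    - [-0.2,-0.5,0.1,0]
    - [-0.2,-0.5,0.1,0]
    - [-0.391,-0.99,0.5,-0.0671]
    - [-0.391,-0.99,0.5,-0.0671]
    - [-0.391,-0.99,0.5,-0.0671]
    - [-0.391,-0.99,0.5,-0.0671]
    - [-0.391,-0.99,0.5,-0.0671]

```text
clock: 5.18
tcp_pos: [0.566, 0.0119, 0.1252]
orientation: [-0.077, 0.997, 0.0, 0.0]
contact_force: [0.2, 0.1, -0.5]
width: 1.001
gripper_force: 0.0
```

```bash
python3 -c "
from h import *
plan(.5618,-.0024,.009,98.9)"
```

```text
t 5.17 tcp [0.566  0.0119 0.1252] yaw 98.78 F [ 0.2  0.1 -0.5] w 85.1 STEP [ 0.0255 -0.054   0.4649] -0.0003 dist mm 117.2
```

Request:
apply_moves:
  steps:
    - [0.0255,-0.054,0.2,0]
    - [0.0255,-0.054,0.3,0]
    - [0.0255,-0.054,0.4,0]
    - [0.0255,-0.054,0.465,0]
    - [0.0255,-0.054,0.465,0]

```text
clock: 5.8
tcp_pos: [0.5614, -0.0009, 0.0082]
orientation: [-0.078, 0.997, 0.0, -0.0]
contact_force: [0.4, 0.3, -0.5]
width: 0.994
gripper_force: 0.0
```

Request:
apply_moves:
  steps:
    - [0,0,0,0]
    - [0,0,0,0]
    - [0,0,0,0]
    - [0,0,0,0]
    - [0,0,0,0]
    - [0,0,0,0]
  grip: 1
  grip_force: 25

```text
clock: 6.55
tcp_pos: [0.5628, -0.0018, 0.0097]
orientation: [-0.078, 0.997, 0.0, 0.001]
contact_force: [-0.9, 0.7, 6.6]
width: 0.582
gripper_force: 27.4
```

Request:
apply_moves:
  steps:
    - [0,0,-0.1,0]
    - [0,0,-0.3,0]
    - [0,0,-0.5,0]
    - [0,0,-0.7,0]
    - [0,0,-0.8,0]
    - [0,0,-0.8,0]

```text
clock: 7.3
tcp_pos: [0.5628, -0.0019, 0.2103]
orientation: [-0.078, 0.997, 0.0, 0.002]
contact_force: [0.0, 0.4, -1.5]
width: 0.577
gripper_force: 26.7
```

```bash
python3 -c "
from h import *
plan(.56,-.25,.209,90); print(r.read_state()['gripper_force']); shot('w4')"
```

```text
t 7.3 tcp [ 0.5628 -0.0019  0.2103] yaw 98.9 F [ 0.   0.4 -1.5] w 49.1 STEP [ 0.1646 -0.9787  0.0045] 0.0247 dist mm 248.1
26.708199977874756
```

View pics/w4.png

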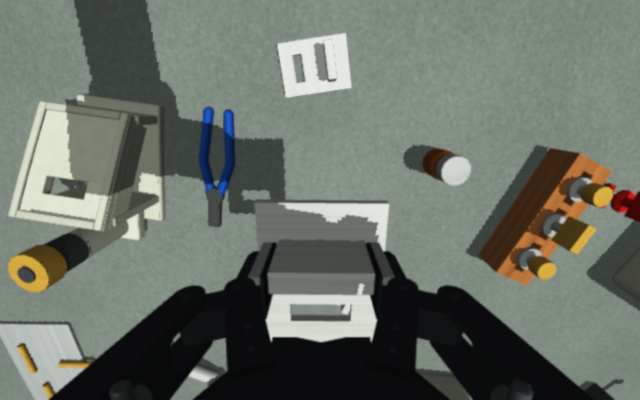

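The plate is gripped, seen across (256–388, 202–340), but the fingertips sit on its slab with no room to pivot. I'll set it back down and grip 9 mm higher.

Request:
apply_moves:
  steps:
    - [0,0,0.2,0]
    - [0,0,0.4,0]
    - [0,0,0.6,0]
    - [0,0,0.72,0]
    - [0,0,0.77,0]
    - [0,0,0.79,0]
    - [0,0,0.795,0]
    - [0,0,0.795,0]

```text
clock: 8.35
tcp_pos: [0.5627, -0.0018, 0.0108]
orientation: [-0.078, 0.997, 0.0, 0.001]
contact_force: [-0.6, 0.1, -1.1]
width: 0.582
gripper_force: 26.7
```

Request:
apply_moves:
  steps:
    - [0,0,0,0]
    - [0,0,0,0]
    - [0,0,-0.036,0]
    - [0,0,-0.036,0]
    - [0,0,-0.036,0]
  grip: -0.4

```text
clock: 8.98
tcp_pos: [0.5619, -0.0018, 0.0191]
orientation: [-0.078, 0.997, 0.0, 0.0]
contact_force: [0.2, 0.4, -0.5]
width: 0.695
gripper_force: 0.0
```

Request:
apply_moves:
  steps:
    - [0,0,0,0]
    - [0,0,0,0]
    - [0,0,0,0]
    - [0,0,0,0]
  grip: 1
  grip_force: 25

```text
clock: 9.48
tcp_pos: [0.5618, -0.0019, 0.0189]
orientation: [-0.078, 0.997, 0.0, 0.0]
contact_force: [-0.6, -1.7, 2.5]
width: 0.576
gripper_force: 26.7
```

Request:
apply_moves:
  steps:
    - [0,0,-0.1,0]
    - [0,0,-0.3,0]
    - [0,0,-0.5,0]
    - [0,0,-0.7,0]
    - [0,0,-0.8,0]
    - [0,0,-0.8,0]

```text
clock: 10.22
tcp_pos: [0.5628, -0.0018, 0.2202]
orientation: [-0.078, 0.997, 0.0, 0.002]
contact_force: [0.9, 0.6, -1.4]
width: 0.579
gripper_force: 26.6
```

```bash
python3 -c "
from h import *
plan(.56,-.25,.219,90); print(r.read_state()['gripper_force']); shot('w5')"
```

```text
t 10.22 tcp [ 0.5628 -0.0018  0.2202] yaw 98.91 F [ 0.9  0.6 -1.4] w 49.3 STEP [ 0.1648 -0.9792  0.004 ] 0.0248 dist mm 248.3
26.647121608257294
```

View pics/w5.png

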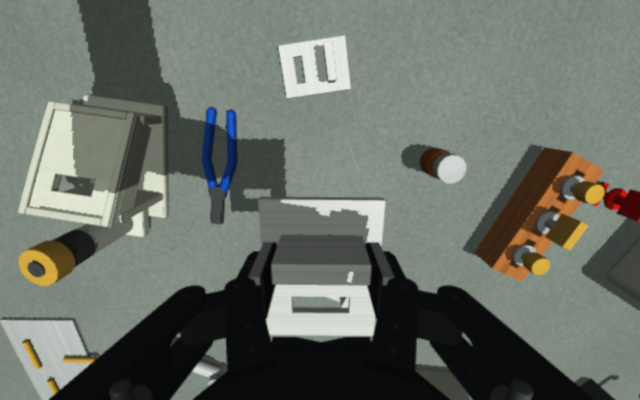

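Run:
```python
from h import *
st=pickle.load(open("w5.pkl","rb")); T=wTc("wrist",st); M,_=tool(st)
m=np.array([(-50,-37.5,6),(-50,37.5,6),(50,37.5,6),(50,-37.5,6),(-28,-25,42),(-28,25,42),(-16,25,42),(-16,-25,42)])/1e3
W=np.array([(259,199),(385,199),(375,340),(267,337)],float)
# plate axes in tool: x=-tool x, y=tool y, z=-tool z ; pitch about tool y
def pts(q):
    Rp=R.from_euler("y",q[0]).as_matrix()@np.diag([-1,1,-1.]); return ((m-[-.022,0,0])@Rp.T+[q[1],0,q[2]])@M.T+st["tcp_pos"]
print(proj("wrist",pts([0,0,.019]),T).round(0).tolist())
s=least_squares(lambda q:(proj("wrist",pts(q)[:4],T)-W).ravel(),[0,0,.019]);print(s.x,s.fun.round(1))
```

```text
[[257.0, 199.0], [383.0, 199.0], [373.0, 333.0], [268.0, 333.0], [270.0, 263.0], [371.0, 263.0], [369.0, 284.0], [271.0, 284.0]]
[-0.04978007 -0.00024518  0.01757698] [-1.5  0.1 -1.6 -0.  -0.4 -1.5 -0.4  1.5]
```

```bash
python3 -c "
from h import *
plan(.545,-.2568,.175,90)"
```

```text
t 10.28 tcp [ 0.5615 -0.0018  0.2183] yaw 98.92 F [-0.9  0.9 -1.4] w 48.9 STEP [ 0.2231 -0.9977  0.1729] 0.0248 dist mm 259.2
```

Request:
apply_moves:
  steps:
    - [0.05,-0.23,0,0]
    - [0.1,-0.45,0,0.01]
    - [0.16,-0.7,0.05,0.0248]
    - [0.2,-0.9,0.1,0.0248]
    - [0.223,-0.998,0.17,0.0248]
    - [0.223,-0.998,0.17,0.0248]
    - [0.223,-0.998,0.17,0.0248]

```text
clock: 11.15
tcp_pos: [0.545, -0.2553, 0.1749]
orientation: [-0.0, 1.0, 0.001, -0.001]
contact_force: [-0.0, 0.9, -1.3]
width: 0.578
gripper_force: 26.7
```

```bash
python3 -c "
from h import *
plan(.545,-.2568,.129,90)"
```

```text
t 11.15 tcp [ 0.545  -0.2553  0.1749] yaw 90.05 F [-0.   0.9 -1.3] w 49.2 STEP [-0.0002 -0.0065  0.1834] 0.0001 dist mm 45.9
```

Request:
apply_moves:
  steps:
    - [0,-0.006,0.06,0]
    - [0,-0.006,0.12,0]
    - [0,-0.006,0.17,0]
    - [0,-0.006,0.18,0]
    - [0,-0.006,0.19,0]
    - [0,-0.006,0.2,0]
    - [0,-0.006,0.21,0]
    - [0,-0.006,0.21,0]

```text
clock: 12.15
tcp_pos: [0.5454, -0.2583, 0.1242]
orientation: [0.0, 1.0, 0.0, 0.0]
contact_force: [-1.2, 1.8, 1.9]
width: 0.578
gripper_force: 27.1
```

```bash
python3 -c "
from h import *
plan(.5383,-.2568,.0914,90); print(r.read_state()['moment'])"
```

```text
t 12.15 tcp [ 0.5454 -0.2583  0.1242] yaw 89.99 F [-1.2  1.8  1.9] w 49.1 STEP [0.0285 0.0058 0.1311] -0.0 dist mm 33.6
[0.44343181 0.10338882 0.10167581]
```

Request:
apply_moves:
  steps:
    - [0.004,0.003,0.02,0]
    - [0.008,0.003,0.04,0]
    - [0.012,0.003,0.06,0]
    - [0.016,0.003,0.08,0]
    - [0.016,0.003,0.08,0]

```text
clock: 12.78
tcp_pos: [0.5402, -0.2583, 0.103]
orientation: [0.001, 1.0, -0.0, -0.001]
contact_force: [-3.1, -0.3, 1.8]
width: 0.581
gripper_force: 27.6
```

```bash
python3 -c "
from h import *
plan(.5383,-.2568,.0914,90); print(r.read_state()['moment']); shot('w6')"
```

```text
t 12.78 tcp [ 0.5402 -0.2583  0.103 ] yaw 89.93 F [-3.1 -0.3  1.8] w 49.4 STEP [0.0077 0.0059 0.0466] -0.0002 dist mm 11.9
[-0.07964151  0.65445223  0.02484798]
```

View pics/w6.png

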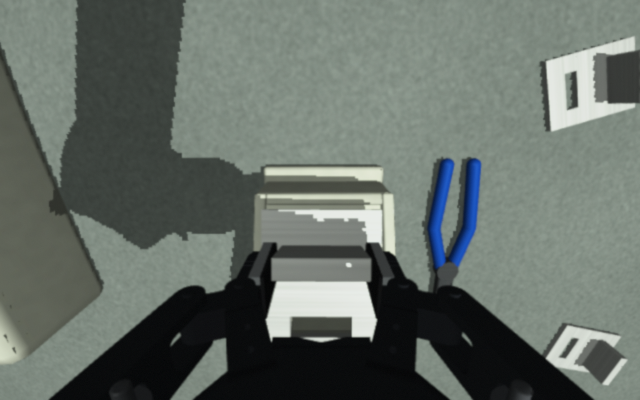

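The plate is pivoting onto the slope: its front edge is at columns 261–382, row 210. The seat rim is at 255–394, so the plate needs about 2 mm in +y. I'll continue down.

Request:
apply_moves:
  steps:
    - [0.002,0.008,0.01,0]
    - [0.004,0.008,0.02,0]
    - [0.006,0.008,0.03,0]
    - [0.008,0.008,0.04,0]
    - [0.008,0.008,0.047,0]
    - [0.008,0.008,0.047,0]

```text
clock: 13.58
tcp_pos: [0.54, -0.2554, 0.092]
orientation: [-0.0, 1.0, 0.0, 0.001]
contact_force: [-0.8, -2.2, 1.5]
width: 0.575
gripper_force: 27.5
```

```bash
python3 -c "
from h import *
plan(.5383,-.2563,.0914,90); print(r.read_state()['moment'])"
```

```text
t 13.57 tcp [ 0.54   -0.2554  0.092 ] yaw 90.0 F [-0.8 -2.2  1.5] w 48.9 STEP [ 0.007  -0.0036  0.0025] 0.0 dist mm 2.1
[-0.38997377 -0.0762987  -0.14143402]
```

Request:
apply_moves:
  steps:
    - [0,0,0.008,0]
    - [0,0,0.016,0]
    - [0,0,0.016,0]

```text
clock: 13.95
tcp_pos: [0.5401, -0.2554, 0.0916]
orientation: [-0.0, 1.0, 0.001, 0.001]
contact_force: [-7.7, 3.3, 22.2]
width: 0.58
gripper_force: 29.8
```

Request:
apply_moves:
  steps:
    - [0,0,0.008,0]
    - [0,0,0.016,0]
    - [0,0,0.016,0]

```text
clock: 14.32
tcp_pos: [0.5408, -0.2554, 0.0901]
orientation: [0.0, 1.0, 0.001, 0.002]
contact_force: [-11.2, 5.1, 36.4]
width: 0.575
gripper_force: 32.7
```

Request:
apply_moves:
  steps:
    - [0,0,-0.016,0]
    - [0,0,-0.02,0]

```text
clock: 14.58
tcp_pos: [0.5407, -0.2551, 0.0902]
orientation: [-0.0, 1.0, 0.0, 0.001]
contact_force: [-0.3, -0.3, 4.6]
width: 0.578
gripper_force: 29.3
```

Request:
apply_moves:
  steps:
    - [0,0,0,0]
    - [0,0,0,0]
    - [0,0,0,0]
  grip: -0.5

```text
clock: 14.95
tcp_pos: [0.539, -0.2552, 0.0883]
orientation: [-0.0, 1.0, 0.0, -0.001]
contact_force: [0.4, 0.5, 0.3]
width: 0.749
gripper_force: 0.0
```

Request:
apply_moves:
  steps:
    - [0,0,-0.1,0]
    - [0,0,-0.3,0]
    - [0,0,-0.5,0]
    - [0.05,0,-0.7,0]
    - [0.05,0,-0.7,0]
    - [0.05,0,-0.7,0]

```text
clock: 15.7
tcp_pos: [0.5264, -0.2552, 0.2633]
orientation: [0.0, 1.0, 0.0, -0.0]
contact_force: [0.0, 0.3, -0.9]
width: 0.75
gripper_force: 0.0
```

Run:
```python
from h import *
plan(.5383,-.2563,.0914,90)
st=shot("w7"); T=wTc("wrist",st)
q=[.543,-.2563,0,0]; S=seatT(q)
m=np.array([(-50,-37.5,6),(-50,37.5,6),(-28,-25,42),(-28,25,42),(-16,25,42),(-16,-25,42),(17.25,-19.5,6),(17.25,19.5,6),(30.75,19.5,6),(30.75,-19.5,6),(50,37.5,6),(50,-37.5,6),(-60.5,-48,4),(-60.5,48,4)])/1e3
p=proj("wrist",m@S[:3,:3].T+S[:3,3],T); print(p.round(1).tolist())
g=cv2.cvtColor(cv2.imread("pics/w7.png"),cv2.COLOR_BGR2GRAY)
c=p.astype(int)
for x in (c[0,0]+15,c[:2,0].mean().astype(int),c[1,0]-15): print("col",x,list(enumerate(g[c[12,1]-6:c[8,1]+25,x].tolist(),c[12,1]-6)))
for y in (c[0,1]+6,): print("row",y,list(enumerate(g[y,c[12,0]-12:c[13,0]+14].tolist(),c[12,0]-12)))
y=int(p[6:10,1].mean()); print("slot row",y,list(enumerate(g[y,c[6,0]-10:c[7,0]+12].tolist(),c[6,0]-10)))
```

```text
t 15.7 tcp [ 0.5264 -0.2552  0.2633] yaw 89.99 F [ 0.   0.3 -0.9] w 63.8 STEP [-0.048  -0.0048  0.6875] -0.0 dist mm 172.3
[[289.6, 176.6], [349.7, 176.6], [297.0, 189.1], [342.1, 189.0], [342.2, 199.7], [296.9, 199.8], [303.7, 230.8], [335.7, 230.8], [335.8, 242.0], [303.6, 242.0], [350.9, 258.1], [288.5, 258.2], [281.6, 168.8], [357.8, 168.7]]
col 304 [(162, 118), (163, 102), (164, 87), (165, 72), (166, 67), (167, 71), (168, 105), (169, 169), (170, 199), (171, 206), (172, 208), (173, 206), (174, 200), (175, 200), (176, 181), (177, 193), (178, 209), (179, 202), (180, 162), (181, 128), (182, 119), (183, 117), (184, 118), (185, 119), (186, 117), (187, 118), (188, 116), (189, 131), (190, 191), (191, 216), (192, 219), (193, 217), (194, 218), (195, 222), (196, 225), (197, 227), (198, 227), (199, 218), (200, 171), (201, 119), (202, 99), (203, 114), (204, 165), (205, 204), (206, 218), (207, 220), (208, 220), (209, 222), (210, 221), (211, 219), (212, 218), (213, 218), (214, 218), (215, 216), (216, 214), (217, 219), (218, 223), (219, 224), (220, 223), (221, 222), (222, 221), (223, 220), (224
[... 4173 characters left out ...]
5, 130), (366, 132), (367, 134), (368, 137), (369, 138), (370, 138)]
slot row 236 [(293, 219), (294, 219), (295, 219), (296, 219), (297, 220), (298, 219), (299, 219), (300, 219), (301, 219), (302, 218), (303, 209), (304, 168), (305, 105), (306, 72), (307, 66), (308, 66), (309, 66), (310, 66), (311, 66), (312, 66), (313, 65), (314, 65), (315, 65), (316, 65), (317, 66), (318, 65), (319, 66), (320, 65), (321, 65), (322, 66), (323, 67), (324, 66), (325, 65), (326, 65), (327, 65), (328, 66), (329, 66), (330, 65), (331, 65), (332, 65), (333, 65), (334, 66), (335, 82), (336, 134), (337, 189), (338, 212), (339, 216), (340, 216), (341, 216), (342, 216), (343, 216), (344, 215), (345, 216), (346, 215)]
```

Numbers only from here, as the picture budget is spent. The plate's edges in the new wrist image match a flat fit to within about 1 px. Next, the key.

```bash
python3 -c "
from h import *
plan(.5695,.287,.2,165)"
```

```text
t 15.75 tcp [ 0.5262 -0.255   0.2625] yaw 90.0 F [ 0.5 -0.9 -0.1] w 63.6 STEP [-0.1739  2.1677  0.2522] -0.2083 dist mm 547.3
```

Request:
apply_moves:
  steps:
    - [-0.05,0.25,0,0]
    - [-0.06,0.5,0,0]
    - [-0.06,0.75,0,0]
    - [-0.06,0.95,0.05,0]
    - [-0.06,0.95,0.05,0]
  grip: 0.012

```text
clock: 16.38
tcp_pos: [0.5403, -0.0118, 0.2485]
orientation: [-0.005, 1.0, 0.001, -0.003]
contact_force: [0.6, -1.1, 0.0]
width: 0.495
gripper_force: 0.0
```

Request:
apply_moves:
  steps:
    - [-0.02,0.25,0,0]
    - [-0.05,0.5,0,-0.02]
    - [-0.05,0.7,0.1,-0.05]
    - [-0.1,0.9,0.1,-0.1]
    - [-0.1,0.98,0.15,-0.2083]
    - [-0.1,0.98,0.15,-0.2083]
    - [-0.1,0.98,0.15,-0.2083]
    - [-0.1,0.98,0.15,-0.2083]
    - [-0.1,0.98,0.15,-0.2083]
    - [-0.1,0.98,0.15,-0.2083]

```text
clock: 17.62
tcp_pos: [0.5668, 0.2255, 0.2125]
orientation: [-0.608, 0.794, 0.0, -0.001]
contact_force: [0.6, 0.4, 0.9]
width: 0.494
gripper_force: 0.0
```

```bash
python3 -c "
from h import *
plan(.5695,.287,.11,165)"
```

```text
t 17.62 tcp [0.5668 0.2255 0.2125] yaw 164.85 F [0.6 0.4 0.9] w 42.0 STEP [-0.2413  0.053   0.4097] -0.0004 dist mm 119.6
```

Request:
apply_moves:
  steps:
    - [-0.15,0.03,0.1,0]
    - [-0.241,0.053,0.25,0]
    - [-0.241,0.053,0.38,0]
    - [-0.241,0.053,0.4,0]
    - [-0.241,0.053,0.4,0]

```text
clock: 18.25
tcp_pos: [0.5704, 0.2876, 0.1143]
orientation: [-0.608, 0.794, -0.0, 0.0]
contact_force: [-0.4, 0.9, -0.3]
width: 0.492
gripper_force: 0.0
```

Run:
```python
from h import *
plan(.5695,.287,.071,165)
st=shot("w8"); T=wTc("wrist",st); M,_=tool(st)
im=cv2.imread("pics/w8.png"); h=cv2.cvtColor(im,cv2.COLOR_BGR2HSV)
m=cv2.inRange(h,(18,120,110),(32,255,255))
n,l,s,c=cv2.connectedComponentsWithStats(m)
for i in range(1,n):
    if s[i,4]>60:
        ct=cv2.findContours((l==i).astype(np.uint8),0,1)[0][0]; b=cv2.minAreaRect(ct); P=onz("wrist",c[i],.091,T)
        print(s[i].tolist(),c[i].round(1),"rect",np.round(b[0],1),np.round(b[1],1),round(b[2],1),"in tool",(M.T@(P-st["tcp_pos"])).round(4))
print("expected",proj("wrist",[[.5695,.287,.091]],T).round(1))
```

```text
t 18.25 tcp [0.5704 0.2876 0.1143] yaw 164.87 F [-0.4  0.9 -0.3] w 41.8 STEP [0.0033 0.0027 0.1732] -0.0004 dist mm 43.3
[235, 213, 34, 31, 794] [251.4 228.1] rect [251.3 228.3] [31.8 29.7] 45.0 in tool [ 0.005  -0.0461  0.0233]
[377, 214, 34, 31, 796] [393.7 228.9] rect [394. 229.] [29.7 32.5] 45.0 in tool [0.0043 0.0474 0.0233]
[297, 227, 52, 17, 879] [322.5 235. ] rect [322.5 235. ] [16. 51.] 90.0 in tool [0.     0.0006 0.0233]
expected [[322.7 233.9]]
```

Request:
apply_moves:
  steps:
    - [0,0.001,0.05,0]
    - [0,0.001,0.09,0]
    - [0,0.001,0.12,0]
    - [0,0.001,0.15,0]
    - [0,0.001,0.172,0]
    - [0,0.001,0.172,0]

```text
clock: 19.05
tcp_pos: [0.5692, 0.2883, 0.0705]
orientation: [-0.609, 0.794, 0.0, -0.0]
contact_force: [0.0, -0.4, 0.3]
width: 0.493
gripper_force: 0.0
```

Request:
apply_moves:
  steps:
    - [0,0,0,0]
    - [0,0,0,0]
    - [0,0,0,0]
    - [0,0,0,0]
    - [0,0,0,0]
  grip: 1
  grip_force: 25

```text
clock: 19.68
tcp_pos: [0.5696, 0.2885, 0.0712]
orientation: [-0.609, 0.794, 0.0, 0.0]
contact_force: [-0.1, -0.1, 0.1]
width: 0.391
gripper_force: 27.1
```

Request:
apply_moves:
  steps:
    - [0,0,-0.03,0]
    - [0,0,-0.06,0]
    - [0,0,-0.062,0]
    - [0.012,0,-0.062,0]
    - [0.03,0,-0.062,0]
    - [0.05,0,-0.063,0]
    - [0.07,0,-0.064,0]
    - [0.09,0,-0.065,0]
    - [0.104,0,-0.066,0]
    - [0.104,0,-0.066,0]

```text
clock: 20.92
tcp_pos: [0.5624, 0.2628, 0.0875]
orientation: [-0.608, 0.794, 0.0, -0.0]
contact_force: [0.2, 3.9, -0.5]
width: 0.394
gripper_force: 26.8
```

Run:
```python
from h import *
st=shot("w9"); print(st["contact_force"],st["moment"],st["width"],tool(st)[1],st["tcp_pos"])
```

```text
[ 0.15231175  3.90543638 -0.48042324] [ 0.87523697 -0.10661177  0.02285756] 0.39353039171956505 164.94369807129868 [0.56242618 0.26275017 0.08746292]
```

Request:
apply_moves:
  steps:
    - [0.02,0,-0.05,0]
    - [0.05,0,-0.12,0]
    - [0.08,0,-0.25,0]
    - [0.08,0,-0.45,0]
    - [0.08,0,-0.6,0]
    - [0.08,0,-0.6,0]

```text
clock: 21.72
tcp_pos: [0.5597, 0.2428, 0.2427]
orientation: [-0.608, 0.794, -0.001, 0.003]
contact_force: [0.2, 1.2, -1.6]
width: 0.388
gripper_force: 26.9
```

Run:
```python
from h import *
plan(.56,-.0,.24,90)
st=shot("w10"); T=wTc("wrist",st); M,_=tool(st)
im=cv2.imread("pics/w10.png"); h=cv2.cvtColor(im,cv2.COLOR_BGR2HSV)
m=cv2.inRange(h,(15,90,40),(35,255,255))
n,l,s,c=cv2.connectedComponentsWithStats(m)
for i in range(1,n):
    if s[i,4]>60: print(s[i].tolist(),c[i].round(1))
# predicted outlines in tool for several tilt angles: pivot at tool (0,0,zp), key z35 point
zp=.071-.081
def key(pts,th):
    a=np.radians(th); z=np.array([np.sin(a),0,-np.cos(a)]); x=np.array([0,1,0.]); y=np.cross(z,x)
    return (np.array(pts)-[0,0,.035])@np.array([x,y,z])+[0,0,zp]
for th in (0,15,20,25,30):
    P=key([(sx*.017,sy*.006,.045) for sx in(-1,1) for sy in(-1,1)]+[(0,-.015,.005),(0,.015,.005),(-.017,.0045,-.018),(.017,.0045,-.018),(-.0145,-.003,-.028),(0,-.015,0),(0,.015,0)],th)
    print(th,proj("wrist",P@M.T+st["tcp_pos"],T).round(0).astype(int).tolist())
g=cv2.cvtColor(im,cv2.COLOR_BGR2GRAY)
print("col321",list(enumerate(g[150:310:2,321].tolist())))
print([ (y,im[y,321].tolist()) for y in range(200,310,5)])
```

```text
t 21.73 tcp [0.5597 0.2428 0.2427] yaw 164.85 F [ 0.2  1.2 -1.6] w 33.0 STEP [ 0.9371 -0.2547  0.0091] 0.2079 dist mm 242.8
[272, 208, 56, 23, 423] [284.9 220.3]
[355, 209, 22, 23, 390] [365.6 220.2]
[288, 253, 67, 31, 1899] [320.8 268.2]
0 [[289, 281], [288, 260], [355, 280], [355, 260], [322, 258], [322, 216], [298, 218], [345, 218], [303, 222], [322, 254], [322, 213]]
15 [[289, 277], [288, 254], [355, 277], [355, 254], [322, 271], [322, 226], [298, 236], [345, 236], [303, 243], [322, 269], [322, 225]]
20 [[289, 276], [289, 252], [355, 276], [355, 252], [322, 276], [322, 230], [299, 242], [345, 242], [303, 250], [322, 274], [322, 229]]
25 [[288, 274], [289, 250], [355, 274], [355, 250], [322, 280], [322, 234], [299, 248], [345, 248], [303, 258], [322, 279], [322, 234]]
30 [[288, 273], [289, 249], [355, 272], [355, 249], [322, 285], [322, 238], [299, 255], [345, 255], [303, 265], [322, 284], [322, 238]]
col321 [(0, 131), (1, 128), (2, 125), (3, 126), (4, 130), (5, 128), (6, 126), (7, 129), (8, 129), (9, 127), (10, 94), (11, 61), (12, 61), (13, 60), (14, 61), (15, 62), (16, 62), (17,
[... 458 characters left out ...]
60), (61, 161), (62, 164), (63, 164), (64, 166), (65, 166), (66, 154), (67, 129), (68, 131), (69, 127), (70, 102), (71, 61), (72, 63), (73, 60), (74, 59), (75, 59), (76, 61), (77, 61), (78, 60), (79, 61)]
[(200, [56, 113, 179]), (205, [50, 101, 162]), (210, [16, 32, 53]), (215, [19, 38, 62]), (220, [59, 117, 187]), (225, [61, 120, 190]), (230, [98, 129, 157]), (235, [127, 137, 126]), (240, [111, 113, 109]), (245, [113, 116, 111]), (250, [87, 89, 86]), (255, [15, 38, 48]), (260, [43, 116, 149]), (265, [63, 164, 206]), (270, [60, 159, 199]), (275, [62, 163, 204]), (280, [63, 165, 207]), (285, [125, 135, 124]), (290, [98, 106, 96]), (295, [58, 63, 58]), (300, [57, 61, 56]), (305, [58, 63, 58])]
```

```bash
cat >> h.py <<'E'
def keyp(pts,th,ox,zp):   # key points -> tool frame; (ox,zp): where key z=35 point is
    z=np.array([np.sin(th),0,-np.cos(th)]); x=np.array([0,1,0.]); y=np.cross(z,x)
    return (np.array(pts)-[0,0,.035])@np.array([x,y,z])+[ox,0,zp]
E
python3 - <<'E'
from h import *
st=pickle.load(open("w10.pkl","rb")); T=wTc("wrist",st); M,_=tool(st)
im=cv2.imread("pics/w10.png"); g=cv2.cvtColor(im,cv2.COLOR_BGR2GRAY).astype(int)
for x in (300,310,321,332,342): print(x,[(y,g[y,x]) for y in range(226,290,2)])
f=lambda q:proj("wrist",keyp([(0,-.006,.045),(0,.006,.045),(0,.015,.005)],q[0],q[1],q[2])@M.T+st["tcp_pos"],T)[:,1]
y3=[284,259.5,236.5]
for y3 in ([284,259.5,236.5],[283.5,260,236.5],[284.5,259,236.5]):
    s=least_squares(lambda q:np.r_[f(q)-y3,(q[2]+.010)*500],[.4,0,-.01]); print(np.degrees(s.x[0]),s.x,s.fun)
print("head tip/bar centre in tool",keyp([(0,0,-.028),(0,0,-.023),(0,0,0)],*s.x).round(4))
E
```

```text
300 [(226, np.int64(131)), (228, np.int64(130)), (230, np.int64(130)), (232, np.int64(131)), (234, np.int64(131)), (236, np.int64(131)), (238, np.int64(132)), (240, np.int64(134)), (242, np.int64(137)), (244, np.int64(137)), (246, np.int64(132)), (248, np.int64(98)), (250, np.int64(132)), (252, np.int64(142)), (254, np.int64(46)), (256, np.int64(39)), (258, np.int64(44)), (260, np.int64(116)), (262, np.int64(163)), (264, np.int64(164)), (266, np.int64(163)), (268, np.int64(162)), (270, np.int64(160)), (272, np.int64(161)), (274, np.int64(164)), (276, np.int64(164)), (278, np.int64(166)), (280, np.int64(165)), (282, np.int64(152)), (284, np.int64(130)), (286, np.int64(125)), (288, np.int64(111))]
310 [(226, np.int64(130)), (228, np.int64(129)), (230, np.int64(132)), (232, np.int64(134)), (234, np.int64(133)), (236, np.int64(134)), (238, np.int64(131)), (240, np.int64(91)), (242, np.int64(105)), (244, np.int64(110)), (246, np.int64(111)), (248, np.int64(109)), (250, np.int64(120)), (252, np.int64(148)), (254, np.int64(48)), (256, np.int64(38)), (258, np.int64(45)), (260, np.int64(116))
[... 2153 characters left out ...]
119)), (266, np.int64(164)), (268, np.int64(164)), (270, np.int64(164)), (272, np.int64(164)), (274, np.int64(165)), (276, np.int64(165)), (278, np.int64(166)), (280, np.int64(167)), (282, np.int64(153)), (284, np.int64(132)), (286, np.int64(132)), (288, np.int64(133))]
20.627617160992372 [ 0.36001984 -0.00440744 -0.01041571] [-0.53192999  0.48777474  0.03498766 -0.20785487]
20.50166720049556 [ 0.35782159 -0.00462904 -0.01004053] [-0.05213955  0.04776567  0.00347838 -0.02026592]
20.752649618542215 [ 0.36220206 -0.0041839  -0.01079423] [-1.01081404  0.9277869   0.06554479 -0.39711662]
head tip/bar centre in tool [[-0.0265  0.      0.0481]
 [-0.0247  0.      0.0434]
 [-0.0166  0.      0.0219]]
```

Request:
apply_moves:
  steps:
    - [0.25,-0.07,0,0]
    - [0.5,-0.13,0,0.03]
    - [0.75,-0.2,0,0.06]
    - [0.937,-0.255,0,0.1]
    - [0.937,-0.255,0,0.2079]
    - [0.937,-0.255,0,0.2079]
    - [0.937,-0.255,0,0.2079]
    - [0.937,-0.255,0,0.2079]
    - [0.937,-0.255,0,0.2079]

```text
clock: 22.9
tcp_pos: [0.557, 0.0004, 0.2364]
orientation: [-0.002, 1.0, -0.0, -0.002]
contact_force: [-0.9, 1.1, -1.2]
width: 0.393
gripper_force: 26.8
```

Run:
```python
from h import *
plan(.5623,-.2552,.168,90)
```

```text
t 22.9 tcp [5.570e-01 4.000e-04 2.364e-01] yaw 90.2 F [-0.9  1.1 -1.2] w 33.4 STEP [-0.0187 -1.0222  0.2743] 0.0005 dist mm 264.6
```

Request:
apply_moves:
  steps:
    - [0,-0.25,0,0]
    - [0,-0.5,0,0]
    - [-0.01,-0.75,0,0]
    - [-0.019,-0.97,0.1,0.0005]
    - [-0.019,-0.998,0.2,0.0005]
    - [-0.019,-0.998,0.27,0.0005]
    - [-0.019,-0.998,0.27,0.0005]

```text
clock: 23.78
tcp_pos: [0.5627, -0.2463, 0.1681]
orientation: [-0.001, 1.0, 0.001, -0.002]
contact_force: [0.6, 0.1, -0.5]
width: 0.393
gripper_force: 26.8
```

Run:
```python
from h import *
plan(.5623,-.2552,.158,90)
st=shot("w11"); T=wTc("wrist",st); M,_=tool(st)
S=seatT([.543,-.2552,0,0])
m=np.array([(-50,-37.5,6),(-50,37.5,6),(-28,-25,42),(-28,25,42),(17.25,-19.5,6),(17.25,19.5,6),(30.75,19.5,6),(30.75,-19.5,6)])/1e3
print(proj("wrist",m@S[:3,:3].T+S[:3,3],T).round(1).tolist())
print("key",proj("wrist",keyp([(-.017,-.006,.045),(.017,-.006,.045),(.017,.006,.045),(0,.015,.005),(-.017,.0045,-.018),(.017,.0045,-.018),(-.0145,.003,-.028),(.0145,.003,-.028)],.36,-.0044,-.0105)@M.T+st["tcp_pos"],T).round(1).tolist())
g=cv2.cvtColor(cv2.imread("pics/w11.png"),cv2.COLOR_BGR2GRAY).astype(int)
for y in range(196,262,3): print(y,' '.join(map(str,g[y,276:370:3])))
```

```text
t 23.77 tcp [ 0.5627 -0.2463  0.1681] yaw 90.11 F [ 0.6  0.1 -0.5] w 33.4 STEP [ 0.0014 -0.0356  0.0405] 0.0003 dist mm 13.5
[[267.7, 160.2], [352.8, 160.2], [274.6, 175.6], [342.1, 175.6], [286.9, 237.2], [332.8, 237.2], [332.9, 253.3], [286.6, 253.3]]
key [[287.2, 283.4], [353.3, 283.4], [353.2, 259.9], [320.4, 236.5], [297.6, 248.4], [343.4, 248.3], [301.9, 248.8], [339.2, 248.7]]
196 129 101 55 67 60 67 75 74 78 95 75 74 77 95 101 100 100 100 100 100 99 105 208 216 216 215 178 204 221 212 137 134
199 131 130 114 109 108 109 101 97 96 96 95 87 153 158 159 145 144 144 143 142 131 169 218 218 218 218 179 203 221 213 136 134
202 134 134 133 134 133 132 132 132 130 130 130 130 220 224 224 224 224 223 223 222 222 222 222 222 221 221 201 203 221 212 142 136
205 135 134 134 133 133 132 132 132 131 130 130 130 204 224 225 225 225 225 224 224 224 225 225 225 225 225 195 202 221 214 140 136
208 133 134 133 132 132 132 132 131 131 132 131 131 195 226 225 226 225 225 226 225 225 226 225 225 225 225 184 201 221 215 138 138
211 132 132 131 131 131 130 130 129 130 129 129 128 150 223 223 223 223
[... 1307 characters left out ...]
08 106 119 206 224 223 222 222 137 76 81 96 130 143 133
244 216 63 56 54 14 31 68 69 69 68 102 113 111 112 112 110 110 109 109 108 118 216 221 222 221 86 15 54 56 63 133 135
247 174 56 56 48 9 29 68 68 66 95 114 114 113 113 113 111 112 111 110 109 108 134 212 223 223 73 10 50 56 56 113 131
250 56 56 57 35 10 26 67 70 93 110 110 111 110 110 100 88 99 107 107 107 106 105 150 225 226 68 11 42 56 55 55 28
253 54 56 57 20 6 25 53 49 62 64 65 65 65 57 41 43 39 58 64 63 64 63 84 132 163 62 8 25 56 56 55 15
256 56 55 52 11 7 24 38 37 37 38 36 36 35 37 37 36 37 37 37 37 37 38 37 38 39 20 9 13 54 56 57 30
259 56 55 45 9 22 61 62 61 61 61 60 60 61 61 60 60 59 59 59 59 59 59 58 60 59 57 17 8 48 55 56 48
```

Request:
apply_moves:
  steps:
    - [0,-0.0356,0.02,0]
    - [0,-0.0356,0.04,0]
    - [0,-0.0356,0.04,0]

```text
clock: 24.2
tcp_pos: [0.5635, -0.257, 0.1599]
orientation: [0.0, 1.0, 0.0, -0.0]
contact_force: [-0.9, 0.3, -0.0]
width: 0.393
gripper_force: 26.8
```

Run:
```python
from h import *
plan(.5740,-.2552,.1225,90)
```

```text
t 24.2 tcp [ 0.5635 -0.257   0.1599] yaw 89.95 F [-0.9  0.3 -0. ] w 33.4 STEP [-0.042   0.0072  0.1495] -0.0001 dist mm 38.9
```

Request:
apply_moves:
  steps:
    - [0,0.007,0,0]
    - [-0.005,0.007,0.02,0]
    - [-0.013,0.007,0.044,0]
    - [-0.018,0.007,0.053,0]
    - [-0.0216,0.007,0.062,0]
    - [-0.0216,0.007,0.062,0]

```text
clock: 24.95
tcp_pos: [0.569, -0.2554, 0.1443]
orientation: [0.001, 1.0, 0.0, -0.0]
contact_force: [0.7, -0.9, -0.1]
width: 0.393
gripper_force: 26.8
```

Run:
```python
from h import *
plan(.5740,-.2552,.1225,90); print(r.read_state()["moment"])
```

```text
t 24.95 tcp [ 0.569  -0.2554  0.1443] yaw 89.94 F [ 0.7 -0.9 -0.1] w 33.4 STEP [-0.0198  0.0008  0.0872] -0.0002 dist mm 22.4
[0.01328718 0.09388865 0.01995361]
```

Request:
apply_moves:
  steps:
    - [-0.004,0,0.01,0]
    - [-0.008,0,0.02,0]
    - [-0.011,0,0.03,0]
    - [-0.013,0,0.04,0]
    - [-0.013,0,0.04,0]

```text
clock: 25.58
tcp_pos: [0.5722, -0.2553, 0.1342]
orientation: [0.001, 1.0, 0.0, -0.0]
contact_force: [-0.2, -0.1, 0.1]
width: 0.396
gripper_force: 26.8
```

Request:
apply_moves:
  steps:
    - [-0.002,0,0.01,0]
    - [-0.003,0,0.02,0]
    - [-0.005,0,0.03,0]
    - [-0.005,0,0.03,0]

```text
clock: 26.08
tcp_pos: [0.5735, -0.2553, 0.1267]
orientation: [0.0, 1.0, 0.0, -0.0]
contact_force: [0.1, -0.2, -0.5]
width: 0.392
gripper_force: 26.8
```

Run:
```python
from h import *
plan(.5740,-.2552,.1225,90); print(r.read_state()["moment"])
```

```text
t 26.07 tcp [ 0.5735 -0.2553  0.1267] yaw 89.95 F [ 0.1 -0.2 -0.5] w 33.4 STEP [-0.0021  0.0003  0.0169] -0.0001 dist mm 4.3
[-0.03901385  0.04442446 -0.00755071]
```

Clean insertion so far. I'll press on until the collar contacts the plate.

Request:
apply_moves:
  steps:
    - [0,0,0.008,0]
    - [-0.001,0,0.016,0]
    - [-0.002,0,0.022,0]
    - [-0.002,0,0.022,0]

```text
clock: 26.58
tcp_pos: [0.5737, -0.2555, 0.1235]
orientation: [0.001, 1.0, 0.0, -0.0]
contact_force: [-5.3, 2.3, 10.6]
width: 0.393
gripper_force: 28.1
```

Request:
apply_moves:
  steps:
    - [0,0,0.006,0]
    - [0,0,0.012,0]
    - [0,0,0.012,0]

```text
clock: 26.95
tcp_pos: [0.5729, -0.2557, 0.1218]
orientation: [0.001, 1.0, 0.001, -0.001]
contact_force: [-8.8, 3.3, 18.3]
width: 0.387
gripper_force: 29.5
```

Request:
apply_moves:
  steps:
    - [0,0,0.008,0]
    - [0,0,0.008,0]
    - [0,0,-0.012,0]

```text
clock: 27.32
tcp_pos: [0.5741, -0.2557, 0.1231]
orientation: [0.001, 1.0, 0.0, 0.001]
contact_force: [-1.2, 0.0, -0.9]
width: 0.391
gripper_force: 27.6
```

Request:
apply_moves:
  steps:
    - [0,0,0,0]
    - [0,0,0,0]
    - [0,0,0,0]
  grip: -0.1

```text
clock: 27.7
tcp_pos: [0.5739, -0.2552, 0.1209]
orientation: [0.0, 1.0, 0.0, -0.0]
contact_force: [-0.3, 0.8, 0.2]
width: 0.554
gripper_force: 0.0
```

Request:
apply_moves:
  steps:
    - [0,0,-0.05,0]
    - [0,0,-0.15,0]
    - [0,0,-0.25,0]
    - [0,0,-0.25,0]

```text
clock: 28.2
tcp_pos: [0.5757, -0.2564, 0.187]
orientation: [0.001, 1.0, -0.001, 0.003]
contact_force: [0.2, -0.6, -0.0]
width: 0.55
gripper_force: 0.0
```

Run:
```python
from h import *
plan(.5740,-.2552,.1225,0)
st=shot("w12"); T=wTc("wrist",st)
S=seatT([.5445,-.2552,0,0])
Q=np.array([(-.006,-.017,.045),(-.006,.017,.045),(.006,.017,.045),(.006,-.017,.045),(-.015,0,.005)])+[.024,0,.006]
print("pred",proj("wrist",Q@S[:3,:3].T+S[:3,3],T).round(1).tolist())
im=cv2.imread("pics/w12.png"); h=cv2.cvtColor(im,cv2.COLOR_BGR2HSV)
m=cv2.inRange(h,(18,120,110),(32,255,255)); n,l,s,c=cv2.connectedComponentsWithStats(m)
print([(s[i].tolist(),c[i].round(1).tolist()) for i in range(1,n) if s[i,4]>50])
g=cv2.cvtColor(im,cv2.COLOR_BGR2GRAY); print([(y,int(g[y,310])) for y in range(150,285,2)])
```

```text
t 28.2 tcp [ 0.5757 -0.2564  0.187 ] yaw 89.93 F [ 0.2 -0.6 -0. ] w 46.8 STEP [0.0082 0.0052 0.2578] 0.2498 dist mm 64.5
pred [[299.1, 212.5], [345.2, 212.5], [345.4, 228.8], [299.0, 228.9], [322.1, 206.0]]
[([299, 210, 46, 17, 658], [322.1, 217.4]), ([298, 303, 48, 39, 1212], [321.6, 321.2])]
[(150, 114), (152, 122), (154, 196), (156, 217), (158, 214), (160, 217), (162, 223), (164, 225), (166, 224), (168, 151), (170, 100), (172, 98), (174, 98), (176, 117), (178, 205), (180, 220), (182, 220), (184, 202), (186, 188), (188, 186), (190, 156), (192, 124), (194, 123), (196, 128), (198, 129), (200, 127), (202, 126), (204, 125), (206, 125), (208, 111), (210, 89), (212, 96), (214, 96), (216, 95), (218, 98), (220, 99), (222, 102), (224, 94), (226, 104), (228, 189), (230, 190), (232, 186), (234, 210), (236, 222), (238, 224), (240, 224), (242, 226), (244, 227), (246, 227), (248, 228), (250, 218), (252, 141), (254, 142), (256, 206), (258, 215), (260, 217), (262, 194), (264, 83), (266, 77), (268, 77), (270, 76), (272, 74), (274, 45), (276, 23), (278, 23), (280, 23), (282, 21), (284, 22)]
```

Request:
apply_moves:
  steps:
    - [0,0.005,0,0.25]
    - [0,0.005,0,0.25]
    - [0,0.005,0,0.25]
    - [0,0.005,0,0.25]
    - [0,0.005,0,0.25]
    - [0,0.005,0,0.25]
    - [0,0.005,0,0.25]
    - [0,0.005,0,0.25]
    - [0,0.005,0,0.25]
    - [0,0.005,0,0.25]
  grip: 0.41

```text
clock: 29.5
tcp_pos: [0.5735, -0.2537, 0.1829]
orientation: [0.707, 0.707, -0.001, -0.001]
contact_force: [0.5, -0.4, 0.4]
width: 0.297
gripper_force: 0.0
```

Run:
```python
from h import *
plan(.5765,-.2552,.129,0)
```

```text
t 29.5 tcp [ 0.5735 -0.2537  0.1829] yaw -0.0 F [ 0.5 -0.4  0.4] w 25.3 STEP [-0.0061  0.0124  0.2155] -0.0 dist mm 54.0
```

Request:
apply_moves:
  steps:
    - [-0.006,0.012,0.05,0]
    - [-0.006,0.012,0.1,0]
    - [-0.006,0.012,0.13,0]
    - [-0.006,0.012,0.13,0]

```text
clock: 30.0
tcp_pos: [0.5765, -0.2554, 0.1504]
orientation: [0.707, 0.707, -0.0, -0.001]
contact_force: [1.0, 1.0, 0.1]
width: 0.294
gripper_force: 0.0
```

Run:
```python
from h import *
plan(.5765,-.2552,.129,0)
```

```text
t 30.0 tcp [ 0.5765 -0.2554  0.1504] yaw -0.06 F [1.  1.  0.1] w 25.0 STEP [0.0007 0.0003 0.0858] -0.0002 dist mm 21.4
```

Request:
apply_moves:
  steps:
    - [0,0,0.025,0]
    - [0,0,0.05,0]
    - [0,0,0.07,0]
    - [0,0,0.084,0]
    - [0,0,0.084,0]

```text
clock: 30.62
tcp_pos: [0.5769, -0.2556, 0.1302]
orientation: [0.707, 0.707, -0.0, -0.0]
contact_force: [0.0, 0.3, 0.2]
width: 0.299
gripper_force: 0.0
```

Request:
apply_moves:
  steps:
    - [0,0,0,-0.02]
    - [0,0,0,-0.04]
    - [0,0,0,-0.06]
    - [0,0,0,-0.08]
    - [0,0,0,-0.1]
    - [0,0,0,-0.12]
    - [0,0,0,-0.14]
    - [0,0,0,-0.14]

```text
clock: 31.62
tcp_pos: [0.577, -0.256, 0.1309]
orientation: [0.34, 0.94, 0.0, 0.0]
contact_force: [-1.3, -0.5, 0.1]
width: 0.3
gripper_force: 0.2
```

Request:
apply_moves:
  steps:
    - [0,0,0,-0.02]
    - [0,0,0,-0.04]
    - [0,0,0,-0.06]
    - [0,0,0,-0.08]
    - [0,0,0,-0.1]
    - [0,0,0,-0.11]
    - [0,0,0,-0.11]
  grip: 0.5
  grip_force: 20

```text
clock: 32.5
tcp_pos: [0.5762, -0.2574, 0.1309]
orientation: [0.003, 1.0, -0.001, -0.0]
contact_force: [-2.7, -3.0, 2.4]
width: 0.253
gripper_force: 3.5
```

Run:
```python
from h import *
plan(.5765,-.2552,.129,90); print(r.read_state()["moment"],r.read_state()["gripper_force"])
```

```text
t 32.5 tcp [ 0.5762 -0.2574  0.1309] yaw 89.71 F [-2.7 -3.   2.4] w 21.5 STEP [-0.0012  0.0088  0.0076] -0.0008 dist mm 2.9
[-0.59555827  0.51136312 -0.07456791] 3.47538982736296
```

Now I'll close on the wing to square it up, moving y by +1.5 mm.

Request:
apply_moves:
  steps:
    - [0,0.006,0,0]
    - [0,0.006,0,0]
    - [0,0.006,0,0]
    - [0,0.006,0,0]
    - [0,0.006,0,0]
  grip: 1
  grip_force: 20

```text
clock: 33.12
tcp_pos: [0.5766, -0.2546, 0.1306]
orientation: [0.001, 1.0, -0.0, -0.0]
contact_force: [-4.9, -3.3, 4.1]
width: 0.135
gripper_force: 21.6
```

Run:
```python
from h import *
plan(.5765,-.2552,.129,90); print(r.read_state()["moment"],r.read_state()["gripper_force"])
```

```text
t 33.12 tcp [ 0.5766 -0.2546  0.1306] yaw 89.91 F [-4.9 -3.3  4.1] w 11.5 STEP [ 0.0004 -0.0026  0.0066] -0.0003 dist mm 1.8
[-0.65194658  0.90251973 -0.10215743] 21.60691738128662
```

Request:
apply_moves:
  steps:
    - [-0.002,0,0.006,0]
    - [-0.004,0,0.012,0]
    - [-0.004,0,0.012,0]

```text
clock: 33.5
tcp_pos: [0.5766, -0.2552, 0.1301]
orientation: [0.001, 1.0, 0.0, -0.001]
contact_force: [-11.2, -1.0, 16.4]
width: 0.133
gripper_force: 23.0
```

Request:
apply_moves:
  steps:
    - [0,0,-0.008,0]
    - [0,0,-0.008,0]
    - [0,0,-0.008,0]
  grip: 0.3

```text
clock: 33.88
tcp_pos: [0.5786, -0.2529, 0.1289]
orientation: [-0.0, 1.0, 0.001, 0.0]
contact_force: [-0.3, -0.2, -0.4]
width: 0.346
gripper_force: 0.0
```

Request:
apply_moves:
  steps:
    - [0,0,-0.04,0]
    - [0,0,-0.12,0]
    - [0,0,-0.25,0]
    - [0,0,-0.4,0]
    - [0.08,0,-0.45,0]
    - [0.08,0,-0.45,0]
    - [0.08,0,-0.45,0]

```text
clock: 34.75
tcp_pos: [0.5584, -0.2536, 0.2416]
orientation: [0.0, 1.0, 0.0, -0.0]
contact_force: [-0.6, 0.4, 0.6]
width: 0.352
gripper_force: 0.0
```

Run:
```python
from h import *
plan(.5740,-.2552,.1225,90)
st=shot("w13"); T=wTc("wrist",st); S=seatT([.5445,-.2552,0,0]); ap=lambda q:proj("wrist",np.array(q)@S[:3,:3].T+S[:3,3],T).round(1).tolist()
print("pred wing",ap(np.array([(-.017,-.006,.045),(-.017,.006,.045),(.017,.006,.045),(.017,-.006,.045)])+[.0228,0,.006]))
print("pred slot/plate",ap(np.array([(-50,-37.5,6),(-50,37.5,6),(50,37.5,6),(50,-37.5,6),(-28,0,42)])/1e3))
im=cv2.imread("pics/w13.png"); h=cv2.cvtColor(im,cv2.COLOR_BGR2HSV)
m=cv2.inRange(h,(18,120,110),(32,255,255)); n,l,s,c=cv2.connectedComponentsWithStats(m)
for i in range(1,n):
    if s[i,4]>50: print(s[i].tolist(),c[i].round(1).tolist(),cv2.minAreaRect(cv2.findContours((l==i).astype(np.uint8),0,1)[0][0]))
g=cv2.cvtColor(im,cv2.COLOR_BGR2GRAY)
for x in (305,335): print(x,[(y,int(g[y,x])) for y in range(150,275,2)])
```

```text
t 34.75 tcp [ 0.5584 -0.2536  0.2416] yaw 89.96 F [-0.6  0.4  0.6] w 29.9 STEP [-0.0626 -0.0065  0.4763] -0.0001 dist mm 120.1
pred wing [[312.5, 197.4], [325.2, 197.4], [325.3, 233.4], [312.5, 233.4]]
pred slot/plate [[286.2, 154.6], [352.0, 154.5], [353.5, 243.2], [284.9, 243.3], [318.9, 165.2]]
[313, 199, 12, 35, 410] [318.6, 216.0] ((318.5, 216.0), (34.0, 11.0), 90.0)
[300, 282, 38, 33, 810] [318.7, 297.4] ((318.5, 298.0), (32.0, 37.0), 90.0)
305 [(150, 197), (152, 156), (154, 202), (156, 201), (158, 128), (160, 116), (162, 117), (164, 155), (166, 215), (168, 214), (170, 220), (172, 225), (174, 225), (176, 156), (178, 101), (180, 99), (182, 138), (184, 166), (186, 127), (188, 126), (190, 124), (192, 122), (194, 123), (196, 123), (198, 128), (200, 127), (202, 126), (204, 126), (206, 126), (208, 128), (210, 127), (212, 116), (214, 84), (216, 74), (218, 73), (220, 74), (222, 70), (224, 108), (226, 207), (228, 217), (230, 222), (232, 221), (234, 223), (236, 227), (238, 226), (240, 227), (242, 202), (244, 136), (246, 202), (248, 213), (250, 207), (252, 136), (254, 112), (256, 123), (2
[... 154 characters left out ...]
(158, 210), (160, 209), (162, 207), (164, 209), (166, 215), (168, 209), (170, 213), (172, 217), (174, 205), (176, 111), (178, 99), (180, 99), (182, 169), (184, 215), (186, 218), (188, 219), (190, 217), (192, 215), (194, 214), (196, 214), (198, 220), (200, 220), (202, 218), (204, 217), (206, 217), (208, 220), (210, 219), (212, 174), (214, 91), (216, 69), (218, 68), (220, 68), (222, 67), (224, 143), (226, 213), (228, 217), (230, 218), (232, 219), (234, 221), (236, 225), (238, 225), (240, 225), (242, 178), (244, 134), (246, 202), (248, 214), (250, 211), (252, 219), (254, 227), (256, 221), (258, 146), (260, 132), (262, 132), (264, 133), (266, 135), (268, 134), (270, 127), (272, 128), (274, 127)]
```

The wing lies along the slope (columns 313–325, rows 199–234, against 312–325 and 197–233 predicted). The plate's edges match a flat fit and the fingers are clear, so I'm handing in.

```bash
python3 -c "
from cell import r
print(r.close_job())"
```

```text
the job is handed in; nothing more can be done
None
```

I handed the job in at about 35 s on the robot's clock: by the last wrist-camera measurements, the plate lies flat in the seat recess and the T-key is through both slots and locked a quarter turn across, with both released. The hand-in returned no verdict.

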